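# Row up blanks in the glue-up jig

### The job

Get the three wooden blanks ready for gluing: slide them along the bench, without lifting or tipping them, in under the aluminium bar so that they lie in one straight row flat against the plywood fence, long sides along it, in any order. Press the row up snugly with the robot against whichever red flip stop is down in front of the fence, so that the first blank touches the stop and there are no gaps, and leave all three square to the fence. Push gently, do not strike the jig, and leave the other things on the bench where they are.

Things in the scene. Friction and masses are not known exactly. Their poses are not given: they have to be found in the camera images.
- jig: Glue-up jig, fixed. Plywood fence 560 mm long (along y), 34 mm high, 30 mm thick. Origin: on the bench top, in the fence's front face (towards the robot), at the middle of its length; z up, x points into the fence, away from the robot. Two steel posts behind the fence at y = +-262 mm hold the pressure bar with arms 98 to 118 mm above the bench.
- bar (a point): Centre of the aluminium pressure bar, which runs parallel to the fence over where the row will lie: 22 mm along x, 560 mm along y, 26 mm high, so x = -50 to -28 mm of the jig, 88 to 114 mm above the bench (screw heads on it to 132 mm). A vertical gripper meets it before a blank is home; tilted 25 to 45 degrees, fingertips away from the robot, it goes under.
- stop: The flip stop that is DOWN, at the left or right end of the fence, 187 mm from its middle: red tongue in front of the fence, fixed. Origin: on the bench, in the fence's front face, at the middle of the tongue's width; axes as the jig's. Tongue: 24 mm wide (sides at y = +-12 mm), x = -62 mm to the fence, z = 4 to 34 mm.
- parked: The other flip stop, folded back, at the other end, 187 mm from the middle; its red tongue is behind the fence, nothing of it in front. Origin and axes as the stop's. Not to be used.
- blank_a: Loose hardwood blank, pale, 60 mm along its x, 80 mm along its y, 36 mm high, about 130 g. Origin: centre of its underside. Lies on the bench in front of the fence, a little turned, its long side roughly along the fence. Home against the fence its centre is at x = -30 mm of the jig, its front face at x = -60 mm.
- blank_b: Loose hardwood blank, dark brown, 60 mm along its x, 80 mm along its y, 36 mm high, about 130 g. Origin: centre of its underside. Lies on the bench in front of the fence, a little turned, its long side roughly along the fence. Home against the fence its centre is at x = -30 mm of the jig, its front face at x = -60 mm.
- blank_c: Loose hardwood blank, reddish, 60 mm along its x, 80 mm along its y, 36 mm high, about 130 g. Origin: centre of its underside. Lies on the bench in front of the fence, a little turned, its long side roughly along the fence. Home against the fence its centre is at x = -30 mm of the jig, its front face at x = -60 mm.
- tape: Bystander, leave alone: yellow tape measure, 62 x 34 x 58 mm, left of the jig. Origin: centre of the underside.
- offcut: Bystander, leave alone: plywood offcut, 90 x 35 x 22 mm, right of the jig. Origin: centre of the underside.
- glue: Bystander, leave alone: glue bottle, white, 60 mm diameter, 160 mm high, behind the fence. Origin: centre of the underside.
- tin: Bystander, leave alone: green tin, 74 mm diameter, 90 mm high, behind the fence. Origin: centre of the underside.
- mallet: Bystander, leave alone: hammer, lying at the left, near the robot. Origin: centre of the underside (middle of the tool's length, roughly).
- driver: Bystander, leave alone: screwdriver, lying at the right. Origin: centre of the underside (middle of the tool's length, roughly).
- mug: Bystander, leave alone: mug, blue, 80 mm diameter, 90 mm high, at the left. Origin: centre of the underside.
Things that resemble listed ones, but are neither listed nor needed, are in the scene too. Leave any green look-alike of the blank_a alone.

How it is judged:
By the outcome, as a careful person would: the job done as asked, in the order asked, and still so for the second after the job is handed in, with the robot touching nothing.
It also fails if it takes over 72 s, if anything falls off the work surface, if the arm or the gripper's body presses on something with over 40 N, if the wrist force passes 120 N, or if a joint passes its speed limit or range.

### The arm

A 6-joint arm with a two-finger parallel gripper is mounted at the origin on the work surface. World frame = base frame: x ahead of the robot, y to its left, z up, the work surface at z = 0. Lengths are in mm, angles in rad, forces in N, time in s.
With the tool pointing down it reaches from about 275 to 1000 mm from the base axis. Payload 8.4 kg.
Tool frame: the origin (TCP) lies at the very end of the fingers, on their centre line; the grasp point (between the pads) lies 19 mm behind it; z points along the fingers, y is the direction in which the jaws open and shut (so a half turn about z gives the same grasp; the last joint's range is limited). The gripper opens to 85 mm and grips with 20 to 120 N. Pads are 22 mm wide; open, the fingers measure 114 mm over their backs; the gripper's body (76 mm by 85 mm) begins 54 mm behind the grasp point. The pads swing forward as they close: fully open they stand 13 mm farther back than shut.
Start: joints at [1.215, 0.353, 1.633, -0, 1.155, -0.002], TCP at [216.539, 586.292, 210.781] pointing down, gripper open.
Joint ranges: [-2.63, 2.63], [-0.92, 2.1], [0.06, 2.66], [-1.3, 4.44], [0, 2.69], [-3.02, 3.02]. Speed limits (rad/s): [2.22, 2.22, 2.79, 3.14, 3.14, 3.14].

### API

Orientations are given as [roll, pitch, yaw] about the fixed x, y, z axes, in that order (R = Rz(yaw) Ry(pitch) Rx(roll)).
In Python, from rig import r gives the robot as it stands.
- The arm moves only by the tool move_arm, never from a script. Its argument "increments" is a list of rows, each an object of numbers: "tx", "ty", "tz": the shift along the tool's x, y, z in cm; "rx", "ry", "rz": the turn, a rotation vector about the tool's x, y, z in degrees; "gripper": the gripper's target within -1 to 1 (fully open at 1, half-way at 0, shut at -1). A call has 1 to 12 rows; each row shifts and turns the commanded pose from where the row before left it, along the tool's axes as they then stand; what a row does not reach is not made up. A row lasts 1/10 s, in which the tool goes at most 50 mm and 8.59 degrees, less where a joint would pass 70% of its speed; a pose out of reach is approached as far as the arm can. A call is refused whole if a number of a shift passes 5 or a number of a turn 8.59, either way. A call with a gripper value outside its range is refused whole. The fingers move at their own pace and stop on an object; "squeeze" is the grip in N (left out, the last holds). Time passes only in rows, so rows that do not move let the fingers close. It gives the time, the measured TCP pose, the force and the opening at its end, in the units of the state.
- r.sense(): the state, without advancing time (a new reading comes with each control period).
- r.grab_frame(name): name is "side" or "top" or "wrist"; returns (picture, depth): 420x560x3 uint8, red, green, blue; 420x560 float32, mm along the optical axis (not along the pixel's ray), 0 where there is no reading.
- r.camera_model(name): a dict with "fx", "fy", "cx", "cy" (pixels), "k1" (the pictures are not rectified: a ray, as slopes to the right and down, at radius r is drawn at 1 + k1 r^2 times it, then the intrinsics apply), "R" (3x3) and "t" (3): a world point X has camera coordinates R X + t; the wrist camera has in their place "hand_eye" (4x4, takes a point from camera to tool coordinates, whose origin is the TCP and whose axes are the flange's). Camera axes: x right, y down, z forward; pixel columns grow to the right and rows downward; lengths in mm; the calibration is good to about 2 mm. A picture is of the moment at which its call begins: read the wrist's pose just before it. camera_model takes no time and is no camera call.
- r.sign_off(): hands the job in, once; it reports no verdict.
Trained networks look in the newest picture that a camera, given by its name, has taken for a name from the list of things; names that differ only in an ending like _2 or _b are one class to them, and where a whole thing is asked for, a point or a joint stands for the part that bears it (a point fixed in the world has none). Each returns a list of dicts, best first, with "confidence" (0 to 1); they miss things now and then, are a little off and sometimes report something else, mostly with a low value. They report only what shows in the picture. A call takes as long as a camera call. They do not tell look-alikes from the thing itself.
- r.cut_out(query, camera): "mask" (420x560 bool, what is visible of it) and "bbox" ([left, top, right, bottom] in pixels, round what is visible of it).
- r.place_of(query, camera): "location" ([row, column] in pixels: a listed point, or the origin of a listed thing).
The state is a dict: "clock": time; "qpos": joint angles; "qvel": joint speeds; "joint_efforts": joint torques, N m; "eef_pos": TCP position; "tcp_rot": TCP orientation; "contact_force": force on the tool from outside, world axes, zero at the start; "wrist_torque": the same for the moment, N m; "opening": opening from 0.0 (shut) to 1.0 (fully open).
Only numpy, scipy, OpenCV 4.12 (cv2) and the standard library are available. Lean on these libraries where they do the work, as an engineer would, in place of code of your own. Each camera call takes 0.05 s, during which the arm holds its last target. There are 200 camera calls.

## Working session

There is one attempt and no reset: what is moved stays moved. The work goes in short steps, Python scripts to look and compute and a tool call to move; the robot and the scene stay as the last step left them, time stands still between calls to the robot, and variables do not carry over. Pictures are saved under pics/ and viewed, about 8 in all and at most 12, crops included, and the job is handed in when it is done.

Besides the shell and the picture viewer there is one more tool, called as name(argument=value, ...), one argument or row to a line, values as JSON. move_arm: Moves the arm, as the interface text tells. Its arguments: {"type":"object","properties":{"increments":{"type":"array","items":{"type":"object","properties":{"tx":{"type":"number"},"ty":{"type":"number"},"tz":{"type":"number"},"rx":{"type":"number"},"ry":{"type":"number"},"rz":{"type":"number"},"gripper":{"type":"number"}}}},"squeeze":{"type":"number"}},"required":["increments"]}

```bash
ls; mkdir -p pics; python3 - <<'E'
from rig import r
import cv2
for n in ("top","side"):
    im,d=r.grab_frame(n); cv2.imwrite(f"pics/{n}0.png",im[:,:,::-1])
    import numpy as np
    np.save(f"{n}0.npy",d)
    m=r.camera_model(n); print(n,m)
s=r.sense(); print({k:s[k] for k in("clock","eef_pos","tcp_rot","contact_force","opening")})
E
```

```text
pics
top {'fx': 530.6510002841927, 'fy': 530.6510002841927, 'cx': 284.6876030003823, 'cy': 214.60450326103552, 'k1': -0.09789567217452634, 'R': array([[ 2.89944330e-02, -9.99579538e-01,  2.65339617e-04],
       [-9.96431405e-01, -2.89241655e-02, -7.92959554e-02],
       [ 7.92702891e-02,  2.03474854e-03, -9.96851083e-01]]), 't': array([ -39.26516994,  586.24711202, 1641.22941725])}
side {'fx': 405.40187257041197, 'fy': 405.40187257041197, 'cx': 281.8575028775861, 'cy': 212.39572678070684, 'k1': -0.01846042963275349, 'R': array([[ 0.73802099, -0.67449379,  0.01957437],
       [-0.43425617, -0.49695996, -0.75130046],
       [ 0.51647517,  0.54597521, -0.65966997]]), 't': array([-423.4709553 ,  302.99351231,  885.12691598])}
{'clock': 0.1, 'eef_pos': array([216.3574593 , 585.88539409, 210.13210187]), 'tcp_rot': array([-3.14035782e+00, -2.28112231e-05,  2.78780960e+00]), 'contact_force': array([-0.90442865,  0.31450664, -1.02411022]), 'opening': 1.0004454812682755}
```

View pics/top0.png

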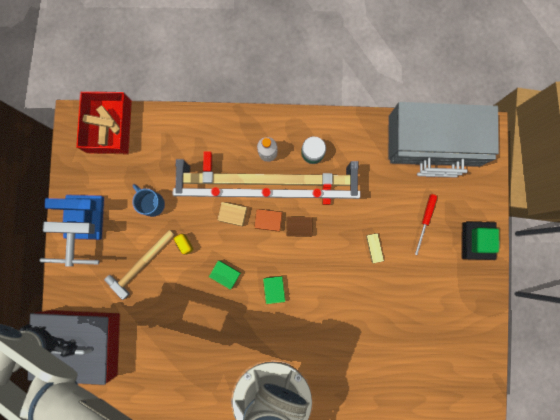

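View pics/side0.png

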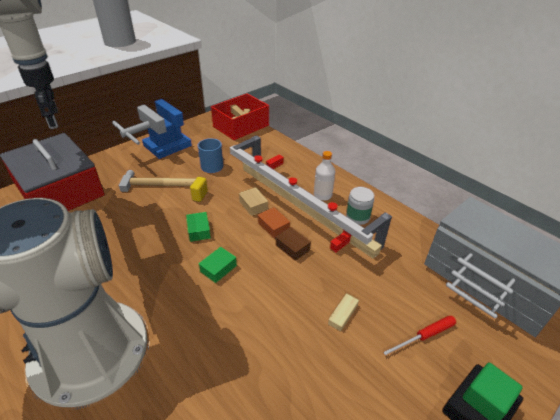

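The top view shows the down stop at the right end, about (327,193), and the parked one at the left (208,160). The blanks are pale (232,213), reddish (268,219) and brown (300,226). Possible confusions are the green look-alikes at (225,274) and (275,289), and the offcut at (375,248). I'll go by colour and position.

```bash
cat > h.py <<'E'
import numpy as np, cv2
from rig import r
def world(name,d,s=None):
    m=r.camera_model(name)
    v,u=np.mgrid[0:420,0:560].astype(np.float32)
    K=np.array([[m['fx'],0,m['cx']],[0,m['fy'],m['cy']],[0,0,1]])
    p=cv2.undistortPoints(np.stack([u.ravel(),v.ravel()],1)[:,None].astype(np.float64),K,np.array([m['k1'],0,0,0,0.]))[:,0]
    P=np.c_[p,np.ones(len(p))]*d.ravel()[:,None].astype(float)
    if 'hand_eye' in m:
        from scipy.spatial.transform import Rotation as Ro
        T=np.array(m['hand_eye']); P=P@T[:3,:3].T+T[:3,3]
        W=P@Ro.from_euler('xyz',s['tcp_rot']).as_matrix().T+s['eef_pos']
    else: W=(P-m['t'])@np.asarray(m['R'])
    return W.reshape(420,560,3)
def rect(pts):
    (c,sz,a)=cv2.minAreaRect(pts[:,:2].astype(np.float32))
    if sz[0]>sz[1]: a+=90; sz=sz[::-1]
    a=(a+90)%180-90
    return np.round(c,1),np.round(sz,1),round(a,2)
E
cat > m.py <<'E'
from h import *
im,d=r.grab_frame("top"); W=world("top",d)
for nm,(u,v) in dict(a=(232,213),c=(268,219),b=(300,226)).items():
    print(nm,W[v,u].round(1))
    z0=W[v-2:v+3,u-2:u+3,2].mean()
    m=(abs(W[...,2]-z0)<8); m[:v-17]=0;m[v+17:]=0;m[:,:u-20]=0;m[:,u+20:]=0
    n,l=cv2.connectedComponents(m.astype(np.uint8)); m=l==l[v,u]
    print(m.sum(),rect(W[m]),np.median(W[m],0).round(1))
for x in range(190,345,15):
    col=W[168:200,x]; print(x,[tuple(c.round().astype(int)) for c in col[::3]])
for q in("jig","bar","stop","parked","blank_a","tape","offcut","mug","mallet"):
    for e in r.place_of(q,"top")[:5]:
        a,b=np.round(e['location']).astype(int); print(q,e['confidence'],(b,a),W[a,b].round(0))
E
python3 m.py
```

```text
a [585.6 141.   45.8]
234736 (array([708.5,  10.9]), array([2037.6, 2812.6]), 1.66) [607.7  -9.7  -3.1]
c [570.3  28.9  44.3]
234707 (array([708.5,  10.9]), array([2037.6, 2812.6]), 1.66) [608.2  -9.6  -3.1]
b [551.8 -70.8  39.8]
459 (array([552.2, -69.4]), array([56.8, 78. ]), 1.66) [551.8 -68.2  35. ]
190 [(np.int64(730), np.int64(286), np.int64(1)), (np.int64(720), np.int64(285), np.int64(6)), (np.int64(705), np.int64(279), np.int64(36)), (np.int64(696), np.int64(279), np.int64(34)), (np.int64(688), np.int64(280), np.int64(28)), (np.int64(680), np.int64(282), np.int64(10)), (np.int64(672), np.int64(284), np.int64(2)), (np.int64(648), np.int64(262), np.int64(115)), (np.int64(639), np.int64(262), np.int64(114)), (np.int64(631), np.int64(263), np.int64(109)), (np.int64(632), np.int64(280), np.int64(9))]
205 [(np.int64(721), np.int64(228), np.int64(62)), (np.int64(714), np.int64(230), np.int64(51)), (np.int64(704), np.int64(229), np.int64(52)), (np.int64(696), np.int64(230), np.int64(45)), (np.int64(686), np.int64(229), np.int64(49)), (np.int64(681), np.int64(233), np.int64(19)), (np.
[... 4975 characters left out ...]
nt64(185)) [ 681. -145.   49.]
parked 0.86 (np.int64(209), np.int64(186)) [674. 222.   2.]
blank_a 0.82 (np.int64(265), np.int64(217)) [577.  39.  36.]
blank_a 0.79 (np.int64(234), np.int64(218)) [571. 135.  35.]
blank_a 0.73 (np.int64(299), np.int64(226)) [552. -68.  38.]
blank_a 0.67 (np.int64(222), np.int64(275)) [393. 166.  39.]
blank_a 0.61 (np.int64(274), np.int64(287)) [361.   4.  31.]
tape 0.79 (np.int64(188), np.int64(243)) [489. 273.  52.]
tape 0.25 (np.int64(374), np.int64(247)) [ 494. -306.   14.]
offcut 0.54 (np.int64(378), np.int64(246)) [ 497. -318.   21.]
mallet 0.84 (np.int64(144), np.int64(263)) [422. 417.  16.]
mallet 0.62 (np.int64(313), np.int64(153)) [ 772. -103.   92.]
```

```bash
cat > m2.py <<'E'
from h import *
im,d=r.grab_frame("top"); W=world("top",d); hsv=cv2.cvtColor(im,cv2.COLOR_RGB2HSV)
def plane(z):
    o=world("top",np.ones((420,560))); m=r.camera_model("top"); C=-np.asarray(m['R']).T@m['t']
    v=o-C; return C+v*((z-C[2])/v[...,2])[...,None]
P36=plane(36);P34=plane(34);P114=plane(114)
# blanks by height, in window
for nm,(u,v) in dict(a=(232,213),c=(268,219),b=(300,226)).items():
    m=np.zeros((420,560),bool); m[v-16:v+17,u-19:u+20]=1
    m&=(W[...,2]>18)&(W[...,2]<60)
    n,l=cv2.connectedComponents(m.astype(np.uint8)); m=l==l[v,u]
    q=rect(P36[m]); print(nm,m.sum(),q,P36[m].mean(0).round(1),im[v,u])
# bar: white-ish, high
m=(W[...,2]>95)&(W[...,2]<140); m[:180]=0;m[202:]=0;m[:,:190]=0;m[:,345:]=0
p=P114[m]; f=np.polyfit(p[:,1],p[:,0],1); print("bar x=",f, p[:,0].min(),p[:,0].max(), m.sum())
# fence top
m=(W[...,2]>20)&(W[...,2]<60); m[:165]=0;m[192:]=0;m[:,:218]=0;m[:,318:]=0
xs=[];ys=[];xb=[]
for u in range(218,318):
    k=np.where(m[:,u])[0]
    if len(k)>3:
        b=k.max()
        ys.append(P34[b,u,1]);xs.append((P34[b,u,0]+P34[b+1,u,0])/2);t=k.min();xb.append((P34[t,u,0]+P34[t-1,u,0])/2)
for a in(xs,xb):
    a=np.array(a);yy=np.array(ys)
    g=np.polyfit(yy,a,1); k=abs(a-np.polyval(g,yy))<6; g=np.polyfit(yy[k],a[k],1); print("fence",g,k.sum())
# red: stops/screws
red=(hsv[...,1]>180)&((hsv[...,0]<6)|(hsv[...,0]>174))&(hsv[...,2]>110)
n,l,st,ce=cv2.connectedComponentsWithStats(red.astype(np.uint8))
for i in range(1,n):
    if st[i,4]>8 and 170<ce[i][0]<370 and 140<ce[i][1]<215:
        mm=l==i; print("red",ce[i].round(1),st[i],"z",np.median(W[mm][:,2]).round(), P34[mm].min(0).round(),P34[mm].max(0).round(),P114[mm].mean(0).round(1))
print(np.round(r.camera_model("wrist")["hand_eye"],3))
c=cv2.resize(im[150:260,170:370],None,fx=4,fy=4,interpolation=cv2.INTER_CUBIC); cv2.imwrite("pics/crop1.png",c[:,:,::-1])
E
python3 m2.py
```

```text
a 502 (array([584.8, 143.5]), array([60.4, 81.4]), -11.37) [584.8 143.6  36. ] [217 176 110]
c 501 (array([568.7,  30.5]), array([60.3, 80. ]), -5.45) [568.8  30.6  36. ] [201 104  55]
b 478 (array([552. , -69.4]), array([56. , 77.8]), 1.65) [552.1 -68.   36. ] [108  67  38]
bar x= [-1.53913978e-02  6.44277522e+02] 628.1331838333127 662.1903039991623 1243
fence [-1.47642547e-02  6.82582593e+02] 100
fence [-1.69153022e-02  7.13855590e+02] 100
red [207.  161.1] [203 152   9  19 154] z 64.0 [720. 214.  34.] [778. 240.  34.] [733.9 215.  114. ]
red [326.5 186.7] [323 185   8   5  35] z 39.0 [ 670. -162.   34.] [ 683. -140.   34.] [ 666.9 -144.4  114. ]
red [215.1 191.3] [212 188   7   8  46] z 131.0 [641. 188.  34.] [664. 208.  34.] [643.7 186.9 114. ]
red [265.9 191.6] [263 188   7   9  49] z 131.0 [643.  29.  34.] [668.  48.  34.] [646.9  35.5 114. ]
red [316.8 192.5] [314 189   7   8  48] z 132.0 [ 647. -131.   34.] [ 670. -112.   34.] [ 648.7 -116.   114. ]
red [326.4 201.1] [323 199   8   6  41] z 32.0 [ 623. -163.   34.] [ 639. -141.   34.] [ 623.8 -145.1  114. ]
[[-1.0000e-03 -9.4800e-01 -3.1900e-01  8.2183e+01]
 [ 1.0000e+00 -1.0000e-03  1.0000e-03 -4.0400e-01]
 [-1.0000e-03 -3.1900e-01  9.4800e-01 -1.6304e+02]
 [ 0.0000e+00  0.0000e+00  0.0000e+00  1.0000e+00]]
```

View pics/crop1.png

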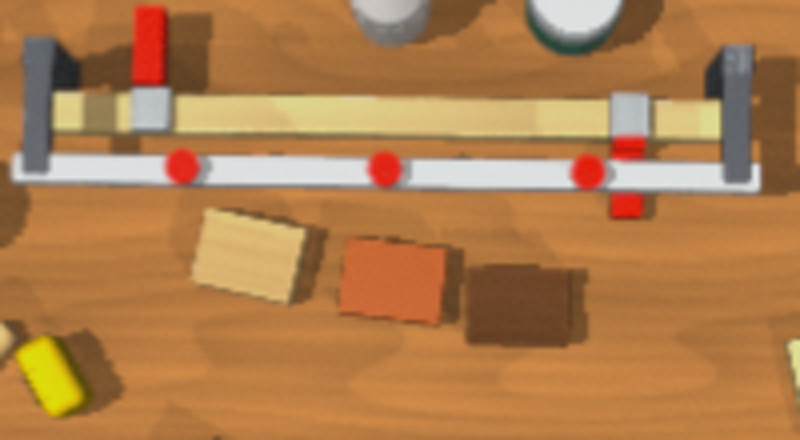

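The crop confirms it: the right stop's tongue is in front of the fence, the left one is folded back, and the three blanks, pale (250,255), reddish (395,280) and brown (518,305), are clear of each other. The fence is at x ≈ 682.6 − 0.015·y, jig middle at y ≈ 35, and the stop face at y ≈ −140. Next I'll orient the tool.

move_arm(
  increments=[
    {"rz": -7.05, "gripper": -0.2},
    {"rz": -7.05},
    {"rz": -7.05},
    {"ry": -8.5},
    {"ry": -8.5},
    {"ry": -8.5},
    {"ry": -8.5},
    {},
  ],
)

```text
invalid input
```

```bash
cat > go.py <<'E'
# python3 go.py x y z : total shift in tool axes (cm) from present pose to world target
import sys
from h import *
from scipy.spatial.transform import Rotation as Ro
s=r.sense(); R=Ro.from_euler('xyz',s['tcp_rot']).as_matrix(); p=s['eef_pos']
print("t",round(s['clock'],2),"p",p.round(1),"rpy",np.degrees(s['tcp_rot']).round(2),"F",s['contact_force'].round(1),"open",round(s['opening'],2),"z",R[:,2].round(2))
for a in sys.argv[1:]:
    q=np.array([float(v) for v in a.split(',')]); print(a,"->",(R.T@(q-p)/10).round(2)); p=q
for n,v in (("+x",[1,0,0]),("+y",[0,1,0]),("+z",[0,0,1])): print("1cm",n,(R.T@np.array(v)).round(3))
E
python3 go.py 490,-68,130 490,-68,12 620,-68,12
```

```text
t 0.65 p [216.5 586.3 210.8] rpy [180.    -0.   159.73] F [-0.5  0.3  1.3] open 1.0 z [-0.  0. -1.]
490,-68,130 -> [-48.32 -51.91   8.08]
490,-68,12 -> [-0.  -0.  11.8]
620,-68,12 -> [-12.19   4.5   -0.  ]
1cm +x [-0.938  0.346 -0.   ]
1cm +y [0.346 0.938 0.   ]
1cm +z [ 0.  0. -1.]
```

move_arm(
  increments=[
    {"tx": 0, "ty": 0, "tz": 0, "rx": 0, "ry": 0, "rz": -7.05, "gripper": -0.2},
    {"tx": 0, "ty": 0, "tz": 0, "rx": 0, "ry": 0, "rz": -7.05, "gripper": -0.2},
    {"tx": 0, "ty": 0, "tz": 0, "rx": 0, "ry": 0, "rz": -7.05, "gripper": -0.2},
    {"tx": 0, "ty": 0, "tz": 0, "rx": 0, "ry": -8.5, "rz": 0, "gripper": -0.2},
    {"tx": 0, "ty": 0, "tz": 0, "rx": 0, "ry": -8.5, "rz": 0, "gripper": -0.2},
    {"tx": 0, "ty": 0, "tz": 0, "rx": 0, "ry": -8.5, "rz": 0, "gripper": -0.2},
    {"tx": 0, "ty": 0, "tz": 0, "rx": 0, "ry": -8.5, "rz": 0, "gripper": -0.2},
  ],
)

```text
clock: 1.35
eef_pos: [216.5, 587.4, 212.5]
tcp_rot: [3.136, 0.599, -3.128]
contact_force: [0.2, -1.3, -2.0]
opening: 0.401
```

```bash
python3 go.py 490,-68,130 490,-68,12 620,-68,12
```

```text
t 1.35 p [216.5 587.4 212.5] rpy [ 179.69   34.34 -179.25] F [ 0.2 -1.3 -2. ] open 0.4 z [ 0.56  0.01 -0.83]
490,-68,130 -> [-17.22 -66.01  21.39]
490,-68,12 -> [ 6.66 -0.05  9.74]
620,-68,12 -> [-10.73  -0.21   7.33]
1cm +x [-0.826 -0.016  0.564]
1cm +y [-0.011  1.     0.013]
1cm +z [-0.564  0.005 -0.826]
```

move_arm(
  increments=[
    {"tx": -1.15, "ty": -4.4, "tz": 1.43, "rx": 0, "ry": 0, "rz": 0, "gripper": -0.2},
    {"tx": -1.15, "ty": -4.4, "tz": 1.43, "rx": 0, "ry": 0, "rz": 0, "gripper": -0.2},
    {"tx": -1.15, "ty": -4.4, "tz": 1.43, "rx": 0, "ry": 0, "rz": 0, "gripper": -0.2},
    {"tx": -1.15, "ty": -4.4, "tz": 1.43, "rx": 0, "ry": 0, "rz": 0, "gripper": -0.2},
    {"tx": -1.15, "ty": -4.4, "tz": 1.43, "rx": 0, "ry": 0, "rz": 0, "gripper": -0.2},
    {"tx": -1.15, "ty": -4.4, "tz": 1.43, "rx": 0, "ry": 0, "rz": 0, "gripper": -0.2},
    {"tx": -1.15, "ty": -4.4, "tz": 1.43, "rx": 0, "ry": 0, "rz": 0, "gripper": -0.2},
    {"tx": -1.15, "ty": -4.4, "tz": 1.43, "rx": 0, "ry": 0, "rz": 0, "gripper": -0.2},
    {"tx": -1.15, "ty": -4.4, "tz": 1.43, "rx": 0, "ry": 0, "rz": 0, "gripper": -0.2},
    {"tx": -1.15, "ty": -4.4, "tz": 1.43, "rx": 0, "ry": 0, "rz": 0, "gripper": -0.2},
    {"tx": -1.15, "ty": -4.4, "tz": 1.43, "rx": 0, "ry": 0, "rz": 0, "gripper": -0.2},
    {"tx": -1.15, "ty": -4.4, "tz": 1.43, "rx": 0, "ry": 0, "rz": 0, "gripper": -0.2},
  ],
)

```text
clock: 2.55
eef_pos: [426.2, 84.5, 148.2]
tcp_rot: [3.141, 0.59, -3.126]
contact_force: [1.1, 0.8, 0.3]
opening: 0.397
```

move_arm(
  increments=[
    {"tx": -1.15, "ty": -4.4, "tz": 1.43, "rx": 0, "ry": 0, "rz": 0, "gripper": -0.2},
    {"tx": -1.15, "ty": -4.4, "tz": 1.43, "rx": 0, "ry": 0, "rz": 0, "gripper": -0.2},
    {"tx": -1.15, "ty": -4.4, "tz": 1.43, "rx": 0, "ry": 0, "rz": 0, "gripper": -0.2},
    {"tx": 0, "ty": 0, "tz": 0, "rx": 0, "ry": 0, "rz": 0, "gripper": -0.2},
    {"tx": 0, "ty": 0, "tz": 0, "rx": 0, "ry": 0, "rz": 0, "gripper": -0.2},
  ],
)

```text
clock: 3.05
eef_pos: [439.8, 42.9, 135.8]
tcp_rot: [3.131, 0.56, -3.125]
contact_force: [0.2, 0.9, 0.7]
opening: 0.402
```

```bash
python3 go.py 490,-68,40 490,-68,12 620,-68,12; python3 - <<'E'
from h import *
im,d=r.grab_frame("wrist"); cv2.imwrite("pics/w1.png",im[:,:,::-1])
E
```

```text
t 3.05 p [439.8  42.9 135.8] rpy [ 179.39   32.08 -179.05] F [0.2 0.9 0.7] open 0.4 z [ 0.53  0.02 -0.85]
490,-68,40 -> [  0.99 -11.29  10.56]
490,-68,12 -> [ 1.49 -0.03  2.37]
620,-68,12 -> [-11.01  -0.29   6.9 ]
1cm +x [-0.847 -0.022  0.531]
1cm +y [-0.014  1.     0.02 ]
1cm +z [-0.531  0.009 -0.847]
```

View pics/w1.png

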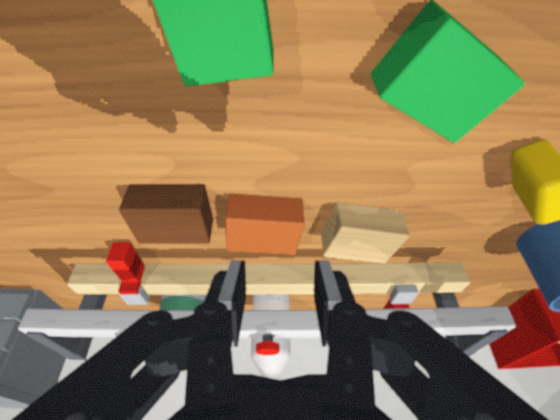

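The wrist view is upside down, with brown on the left (168,213), red (264,223) and pale (363,232). The arm stopped short of its target, so I'll check the joints.

```bash
python3 - <<'E'
from h import *
s=r.sense();print(np.round(s['qpos'],3),np.round(s['qvel'],3),s['clock'],s['eef_pos'])
E
```

```text
[ 0.139 -0.036  2.487 -0.384  0.144 -1.088] [ 0.016 -0.001  0.002  0.01  -0.002 -0.021] 3.1 [439.6665002   43.31619458 135.79377699]
```

move_arm(
  increments=[
    {"tx": 0, "ty": 0, "tz": 0, "rx": 0, "ry": 8, "rz": 0, "gripper": -0.2},
    {"tx": 0, "ty": 0, "tz": 0, "rx": 0, "ry": 8, "rz": 0, "gripper": -0.2},
    {"tx": 0, "ty": 0, "tz": 0, "rx": 0, "ry": 8, "rz": 0, "gripper": -0.2},
    {"tx": 0, "ty": 0, "tz": 0, "rx": 0, "ry": 8, "rz": 0, "gripper": -0.2},
    {"tx": -1.5, "ty": -4, "tz": 0, "rx": 0, "ry": 0, "rz": 0, "gripper": -0.2},
    {"tx": -1.5, "ty": -4, "tz": 0, "rx": 0, "ry": 0, "rz": 0, "gripper": -0.2},
    {"tx": -1.5, "ty": -4, "tz": 0, "rx": 0, "ry": 0, "rz": 0, "gripper": -0.2},
    {"tx": -1.5, "ty": -4, "tz": 0, "rx": 0, "ry": 0, "rz": 0, "gripper": -0.2},
    {"tx": -1.5, "ty": -4, "tz": 0, "rx": 0, "ry": 0, "rz": 0, "gripper": -0.2},
  ],
)

```text
clock: 4.0
eef_pos: [519.5, -161.3, 138.5]
tcp_rot: [-3.136, 0.039, -3.124]
contact_force: [0.8, 0.2, -0.0]
opening: 0.395
```

move_arm(
  increments=[
    {"tx": 0, "ty": 0, "tz": 0, "rx": 0, "ry": 0, "rz": 8.5, "gripper": -0.2},
    {"tx": 0, "ty": 0, "tz": 0, "rx": 0, "ry": 0, "rz": 8.5, "gripper": -0.2},
    {"tx": 0, "ty": 0, "tz": 0, "rx": 0, "ry": 0, "rz": 8.5, "gripper": -0.2},
    {"tx": 0, "ty": 0, "tz": 0, "rx": 0, "ry": 0, "rz": 8.5, "gripper": -0.2},
    {"tx": 0, "ty": 0, "tz": 0, "rx": 0, "ry": 0, "rz": 8.5, "gripper": -0.2},
    {"tx": 0, "ty": 0, "tz": 0, "rx": 0, "ry": 0, "rz": 8.5, "gripper": -0.2},
    {"tx": 0, "ty": 0, "tz": 0, "rx": 0, "ry": 0, "rz": 8.5, "gripper": -0.2},
    {"tx": 0, "ty": 0, "tz": 0, "rx": 0, "ry": 0, "rz": 8.5, "gripper": -0.2},
    {"tx": 0, "ty": 0, "tz": 0, "rx": 0, "ry": 0, "rz": 8.5, "gripper": -0.2},
    {"tx": 0, "ty": 0, "tz": 0, "rx": 0, "ry": 0, "rz": 8.5, "gripper": -0.2},
  ],
)

```text
clock: 5.0
eef_pos: [519.1, -159.5, 138.5]
tcp_rot: [3.103, 0.008, 1.669]
contact_force: [-0.5, 0.0, 0.1]
opening: 0.401
```

```bash
cat >> go.py <<'E'
print("q",s['qpos'].round(2))
E
python3 go.py
```

```text
t 5.0 p [ 519.1 -159.5  138.5] rpy [177.81   0.47  95.64] F [-0.5  0.   0.1] open 0.4 z [ 0.04 -0.   -1.  ]
1cm +x [-0.098  0.994  0.039]
1cm +y [ 0.995  0.098 -0.004]
1cm +z [-0.008  0.038 -0.999]
q [-0.31  0.29  1.91  0.01  0.91 -0.41]
```

move_arm(
  increments=[
    {"tx": 0, "ty": 0, "tz": 0, "rx": 0, "ry": 0, "rz": 8.58, "gripper": -0.2},
    {"tx": 0, "ty": 0, "tz": 0, "rx": 0, "ry": 0, "rz": 8.58, "gripper": -0.2},
    {"tx": 0, "ty": 0, "tz": 0, "rx": 0, "ry": 0, "rz": 8.58, "gripper": -0.2},
    {"tx": 0, "ty": 0, "tz": 0, "rx": 0, "ry": 0, "rz": 8.58, "gripper": -0.2},
    {"tx": 0, "ty": 0, "tz": 0, "rx": 0, "ry": 0, "rz": 8.58, "gripper": -0.2},
    {"tx": 0, "ty": 0, "tz": 0, "rx": 0, "ry": 0, "rz": 8.58, "gripper": -0.2},
    {"tx": 0, "ty": 0, "tz": 0, "rx": 0, "ry": 0, "rz": 8.58, "gripper": -0.2},
    {"tx": 0, "ty": 0, "tz": 0, "rx": 0, "ry": 0, "rz": 8.58, "gripper": -0.2},
    {"tx": 0, "ty": 0, "tz": 0, "rx": 0, "ry": 0, "rz": 8.58, "gripper": -0.2},
    {"tx": 0, "ty": 0, "tz": 0, "rx": 0, "ry": 0, "rz": 8.58, "gripper": -0.2},
    {"tx": 0, "ty": 0, "tz": 0, "rx": 0, "ry": 0, "rz": 8.58, "gripper": -0.2},
  ],
)

```text
clock: 6.1
eef_pos: [519.1, -159.5, 138.5]
tcp_rot: [3.136, -0.039, 0.022]
contact_force: [-0.5, 0.4, -0.1]
opening: 0.397
```

move_arm(
  increments=[
    {"tx": 0, "ty": 0, "tz": 0, "rx": 0, "ry": 8.5, "rz": 0, "gripper": -0.2},
    {"tx": 0, "ty": 0, "tz": 0, "rx": 0, "ry": 8.5, "rz": 0, "gripper": -0.2},
    {"tx": 0, "ty": 0, "tz": 0, "rx": 0, "ry": 8.5, "rz": 0, "gripper": -0.2},
    {"tx": 0, "ty": 0, "tz": 0, "rx": 0, "ry": 8.5, "rz": 0, "gripper": -0.2},
    {"tx": 0, "ty": 0, "tz": 0, "rx": 0, "ry": 8.5, "rz": 0, "gripper": -0.2},
  ],
)

```text
clock: 6.6
eef_pos: [523.5, -141.3, 137.3]
tcp_rot: [-3.095, -0.549, 0.037]
contact_force: [0.3, 1.1, 0.1]
opening: 0.401
```

```bash
python3 go.py
```

```text
t 6.6 p [ 523.5 -141.3  137.3] rpy [-177.33  -31.44    2.12] F [0.3 1.1 0.1] open 0.4 z [ 0.52  0.07 -0.85]
1cm +x [0.853 0.061 0.519]
1cm +y [ 0.032 -0.997  0.066]
1cm +z [ 0.522 -0.04  -0.852]
q [-0.46  0.16  2.26  0.88  0.39  0.29]
```

move_arm(
  increments=[
    {"tx": 0, "ty": 0, "tz": 0, "rx": 0, "ry": 5, "rz": 0, "gripper": -0.2},
    {"tx": 0, "ty": 0, "tz": 0, "rx": 0, "ry": 5, "rz": 0, "gripper": -0.2},
    {"tx": 0, "ty": 0, "tz": 0, "rx": 0, "ry": 5, "rz": 0, "gripper": -0.2},
    {"tx": 0, "ty": 0, "tz": 0, "rx": 0, "ry": 5, "rz": 0, "gripper": -0.2},
    {"tx": 0, "ty": 0, "tz": 0, "rx": 0, "ry": 0, "rz": 0, "gripper": -0.2},
    {"tx": 0, "ty": 0, "tz": 0, "rx": 0, "ry": 0, "rz": 0, "gripper": -0.2},
  ],
)

```text
clock: 7.2
eef_pos: [523.8, -131.3, 134.8]
tcp_rot: [-3.05, -0.742, 0.018]
contact_force: [0.5, -0.4, -0.6]
opening: 0.403
```

```bash
python3 go.py
```

```text
t 7.2 p [ 523.8 -131.3  134.8] rpy [-174.78  -42.51    1.04] F [ 0.5 -0.4 -0.6] open 0.4 z [ 0.67  0.1  -0.73]
1cm +x [0.737 0.08  0.671]
1cm +y [ 0.013 -0.995  0.103]
1cm +z [ 0.676 -0.067 -0.734]
q [-0.55  0.2   2.38  1.68  0.46 -0.58]
```

move_arm(
  increments=[
    {"tx": -1.29, "ty": -1.53, "tz": 0.66, "rx": -1.3, "ry": 0, "rz": 0, "gripper": -0.2},
    {"tx": -1.29, "ty": -1.53, "tz": 0.66, "rx": -1.3, "ry": 0, "rz": 0, "gripper": -0.2},
    {"tx": -1.29, "ty": -1.53, "tz": 0.66, "rx": -1.3, "ry": 0, "rz": 0, "gripper": -0.2},
    {"tx": -1.29, "ty": -1.53, "tz": 0.66, "rx": -1.3, "ry": 0, "rz": 0, "gripper": -0.2},
    {"tx": 0, "ty": 0, "tz": 0, "rx": 0, "ry": 0, "rz": 0, "gripper": -0.2},
    {"tx": 0, "ty": 0, "tz": 0, "rx": 0, "ry": 0, "rz": 0, "gripper": -0.2},
  ],
)

```text
clock: 7.8
eef_pos: [505.2, -73.5, 89.7]
tcp_rot: [-3.129, -0.749, 0.021]
contact_force: [1.0, -0.3, -0.6]
opening: 0.398
```

```bash
python3 go.py 500,-68,80 500,-68,14
```

```text
t 7.8 p [505.2 -73.5  89.7] rpy [-179.27  -42.89    1.18] F [ 1.  -0.3 -0.6] open 0.4 z [ 0.68  0.03 -0.73]
500,-68,80 -> [-1.03 -0.55  0.37]
500,-68,14 -> [-4.49  0.06  4.84]
1cm +x [0.733 0.029 0.68 ]
1cm +y [ 0.015 -1.     0.027]
1cm +z [ 0.681 -0.009 -0.733]
q [-0.32  0.28  2.51  2.54  0.43 -1.27]
```

move_arm(
  increments=[
    {"tx": -1.88, "ty": -0.16, "tz": 1.79, "rx": -0.7, "ry": 0, "rz": 0, "gripper": -0.2},
    {"tx": -1.88, "ty": -0.16, "tz": 1.79, "rx": 0, "ry": 0, "rz": 0, "gripper": -0.2},
    {"tx": -1.88, "ty": -0.16, "tz": 1.79, "rx": 0, "ry": 0, "rz": 0, "gripper": -0.2},
    {"tx": 0, "ty": 0, "tz": 0, "rx": 0, "ry": -5, "rz": 0, "gripper": -0.2},
    {"tx": 0, "ty": 0, "tz": 0, "rx": 0, "ry": 0, "rz": 0, "gripper": -0.2},
  ],
)

```text
clock: 8.3
eef_pos: [500.2, -70.2, 9.5]
tcp_rot: [-3.14, -0.656, 0.018]
contact_force: [0.7, 0.2, 0.8]
opening: 0.398
```

```bash
python3 go.py 500,-68,12 612,-68,12; python3 - <<'E'
from h import *
im,d=r.grab_frame("wrist"); cv2.imwrite("pics/w2.png",im[:,:,::-1])
E
```

```text
t 8.3 p [500.2 -70.2   9.5] rpy [-179.93  -37.59    1.01] F [0.7 0.2 0.8] open 0.4 z [ 0.61  0.01 -0.79]
500,-68,12 -> [ 0.14 -0.22 -0.21]
612,-68,12 -> [8.87 0.21 6.83]
1cm +x [0.792 0.018 0.61 ]
1cm +y [ 0.014 -1.     0.012]
1cm +z [ 0.61  -0.001 -0.792]
q [-0.27  0.49  2.49  2.78  0.51 -1.48]
```

View pics/w2.png

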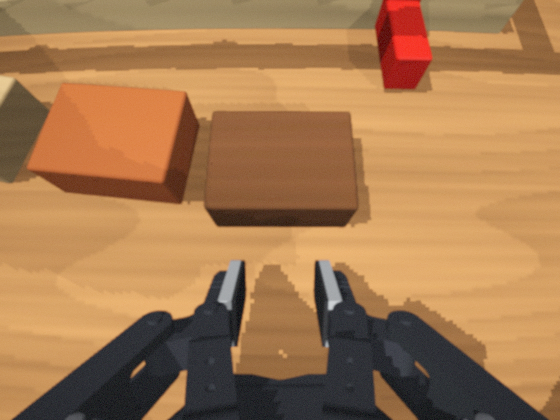

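The brown blank at (280,165) is centred between the fingertips, with the stop at (403,50). I'll push it straight in.

move_arm(
  increments=[
    {"tx": 0.72, "ty": 0.01, "tz": 0.37, "rx": 0, "ry": 0, "rz": 0, "gripper": -0.2},
    {"tx": 0.63, "ty": 0.01, "tz": 0.49, "rx": 0, "ry": 0, "rz": 0, "gripper": -0.2},
    {"tx": 0.63, "ty": 0.01, "tz": 0.49, "rx": 0, "ry": 0, "rz": 0, "gripper": -0.2},
    {"tx": 0.63, "ty": 0.01, "tz": 0.49, "rx": 0, "ry": 0, "rz": 0, "gripper": -0.2},
    {"tx": 0.63, "ty": 0.01, "tz": 0.49, "rx": 0, "ry": 0, "rz": 0, "gripper": -0.2},
    {"tx": 0.63, "ty": 0.01, "tz": 0.49, "rx": 0, "ry": 0, "rz": 0, "gripper": -0.2},
    {"tx": 0.63, "ty": 0.01, "tz": 0.49, "rx": 0, "ry": 0, "rz": 0, "gripper": -0.2},
    {"tx": 0.63, "ty": 0.01, "tz": 0.49, "rx": 0, "ry": 0, "rz": 0, "gripper": -0.2},
    {"tx": 0.63, "ty": 0.01, "tz": 0.49, "rx": 0, "ry": 0, "rz": 0, "gripper": -0.2},
    {"tx": 0.63, "ty": 0.01, "tz": 0.49, "rx": 0, "ry": 0, "rz": 0, "gripper": -0.2},
    {"tx": 0.63, "ty": 0.01, "tz": 0.49, "rx": 0, "ry": 0, "rz": 0, "gripper": -0.2},
    {"tx": 0.63, "ty": 0.01, "tz": 0.49, "rx": 0, "ry": 0, "rz": 0, "gripper": -0.2},
  ],
)

```text
clock: 9.55
eef_pos: [596.3, -69.8, 14.6]
tcp_rot: [3.139, -0.664, 0.018]
contact_force: [-6.1, -0.4, 12.1]
opening: 0.399
```

```bash
python3 go.py
```

```text
t 9.55 p [596.3 -69.8  14.6] rpy [179.88 -38.06   1.05] F [-6.1 -0.4 12.1] open 0.4 z [ 0.62  0.01 -0.79]
1cm +x [0.787 0.017 0.616]
1cm +y [ 0.014 -1.     0.009]
1cm +z [ 0.617  0.002 -0.787]
q [-0.2   0.52  2.31  2.76  0.36 -1.38]
```

```bash
python3 - <<'E'
from h import *
im,d=r.grab_frame("wrist"); im2,d=r.grab_frame("side"); 
c=cv2.resize(im2[150:290,200:420],(560,356)); cv2.imwrite("pics/w3.png",np.hstack([cv2.resize(im,(400,300)),cv2.resize(c,(400,300))])[:,:,::-1])
print(r.sense()['contact_force'],r.sense()['wrist_torque'])
E
```

```text
[ 0.37619874 -0.51111191  1.48846926] [0.04413469 0.10046171 0.02445329]
```

View pics/w3.png

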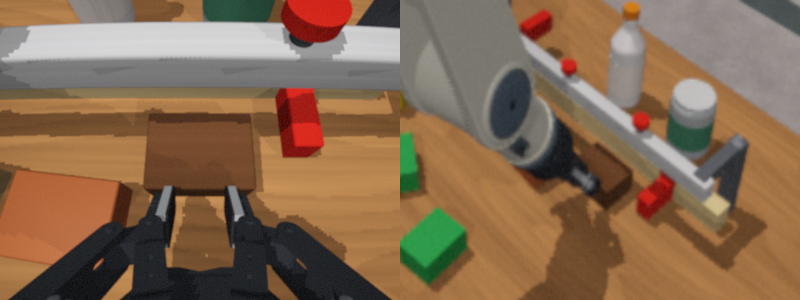

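The brown blank is square, ahead of the fingertips and still short of the fence. The static force is near zero, so I'll carry on slowly.

move_arm(
  increments=[
    {"tx": 0.38, "ty": 0.01, "tz": 0.49, "rx": 0, "ry": 0, "rz": 0, "gripper": -0.2},
    {"tx": 0.38, "ty": 0.01, "tz": 0.49, "rx": 0, "ry": 0, "rz": 0, "gripper": -0.2},
    {"tx": 0.31, "ty": 0.01, "tz": 0.25, "rx": 0, "ry": 0, "rz": 0, "gripper": -0.2},
    {"tx": 0.24, "ty": 0, "tz": 0.18, "rx": 0, "ry": 0, "rz": 0, "gripper": -0.2},
  ],
)

```text
clock: 10.05
eef_pos: [614.4, -69.9, 10.1]
tcp_rot: [3.139, -0.661, 0.018]
contact_force: [-1.1, 0.2, 0.5]
opening: 0.402
```

move_arm(
  increments=[
    {"tx": 0.16, "ty": 0, "tz": 0.12, "rx": 0, "ry": 0, "rz": 0, "gripper": -0.2},
    {"tx": 0.16, "ty": 0, "tz": 0.12, "rx": 0, "ry": 0, "rz": 0, "gripper": -0.2},
  ],
)

```text
clock: 10.25
eef_pos: [617.9, -69.9, 9.8]
tcp_rot: [3.14, -0.661, 0.018]
contact_force: [-1.0, -0.4, 0.4]
opening: 0.398
```

move_arm(
  increments=[
    {"tx": 0.16, "ty": 0, "tz": 0.12, "rx": 0, "ry": 0, "rz": 0, "gripper": -0.2},
    {"tx": 0.16, "ty": 0, "tz": 0.12, "rx": 0, "ry": 0, "rz": 0, "gripper": -0.2},
  ],
)

```text
clock: 10.45
eef_pos: [622.0, -69.9, 9.9]
tcp_rot: [3.14, -0.661, 0.018]
contact_force: [-0.2, 0.7, -0.0]
opening: 0.4
```

move_arm(
  increments=[
    {"tx": 0.12, "ty": 0, "tz": 0.09, "rx": 0, "ry": 0, "rz": 0, "gripper": -0.2},
    {"tx": 0.12, "ty": 0, "tz": 0.09, "rx": 0, "ry": 0, "rz": 0, "gripper": -0.2},
  ],
)

```text
clock: 10.65
eef_pos: [625.1, -69.8, 10.0]
tcp_rot: [3.139, -0.661, 0.018]
contact_force: [-0.7, -0.7, -1.0]
opening: 0.402
```

```bash
python3 - <<'E'
from h import *
s=r.sense(); im,d=r.grab_frame("wrist"); W=world("wrist",d,s)
for u in (250,280,310):
    print(u,[tuple(int(a) for a in W[v,u].round())+tuple(int(a) for a in im[v,u]) for v in range(60,300,8)])
cv2.imwrite("pics/w4.png",cv2.resize(im,(400,300))[:,:,::-1])
E
```

```text
250 [(777, -45, 0, 189, 138, 84), (770, -46, -1, 188, 137, 85), (761, -46, 0, 163, 114, 68), (755, -46, -1, 171, 121, 73), (653, -61, 113, 200, 201, 201), (649, -61, 115, 212, 211, 212), (647, -61, 114, 217, 217, 217), (644, -61, 113, 214, 213, 215), (641, -62, 113, 218, 219, 220), (638, -62, 115, 215, 214, 214), (636, -62, 114, 216, 215, 216), (634, -62, 113, 209, 209, 210), (633, -62, 111, 136, 135, 136), (633, -61, 106, 124, 124, 125), (632, -61, 102, 121, 120, 122), (633, -60, 95, 119, 117, 119), (656, -54, 36, 83, 52, 42), (651, -54, 35, 83, 52, 37), (647, -55, 36, 77, 52, 30), (642, -55, 37, 78, 46, 30), (638, -55, 37, 109, 71, 41), (634, -55, 36, 113, 74, 48), (630, -55, 35, 103, 64, 38), (626, -56, 37, 104, 64, 43), (622, -56, 36, 103, 66, 35), (618, -56, 33, 53, 31, 17), (618, -53, 8, 51, 32, 26), (615, -53, 0, 181, 131, 79), (611, -53, -1, 179, 126, 77), (606, -53, 1, 171, 122, 67)]
280 [(777, -68, 0, 188, 139, 84), (770, -68, -1, 176, 127, 75), (762, -68, 0, 180, 130, 80), (753, -68, 1, 176, 126, 76), (652, -70, 114, 202, 202, 203), (648, -70, 115, 212, 211, 212), (647, -7
[... 912 characters left out ...]
6, 215, 215), (643, -78, 115, 213, 213, 214), (641, -78, 114, 218, 219, 220), (639, -78, 114, 216, 214, 216), (636, -78, 115, 217, 216, 217), (635, -78, 113, 208, 207, 207), (633, -78, 111, 140, 137, 139), (633, -79, 107, 123, 122, 123), (632, -79, 102, 124, 123, 123), (632, -80, 97, 117, 117, 117), (656, -85, 36, 87, 55, 38), (651, -85, 36, 82, 53, 37), (647, -85, 36, 80, 52, 33), (643, -85, 37, 80, 51, 33), (638, -85, 37, 115, 70, 44), (634, -85, 36, 117, 71, 42), (630, -85, 36, 110, 69, 39), (626, -85, 36, 104, 66, 43), (622, -85, 36, 102, 69, 40), (619, -85, 32, 55, 40, 32), (619, -87, 9, 56, 31, 20), (615, -88, 1, 188, 136, 84), (611, -88, -2, 188, 136, 81), (606, -88, 1, 189, 137, 81)]
```

View pics/w4.png

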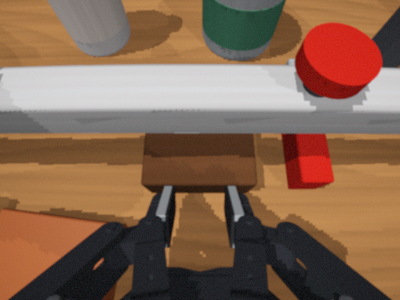

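The wrist depth puts the brown front face at x ≈ 619 and the bar front at x ≈ 633. Home is a 10 mm difference, so about 4 mm remain.

move_arm(
  increments=[
    {"tx": 0.12, "ty": 0, "tz": 0.09, "rx": 0, "ry": 0, "rz": 0, "gripper": -0.2},
    {"tx": 0.12, "ty": 0, "tz": 0.09, "rx": 0, "ry": 0, "rz": 0, "gripper": -0.2},
    {"tx": 0.08, "ty": 0, "tz": 0.06, "rx": 0, "ry": 0, "rz": 0, "gripper": -0.2},
  ],
)

```text
clock: 11.0
eef_pos: [629.2, -69.8, 10.2]
tcp_rot: [3.139, -0.661, 0.018]
contact_force: [-1.1, 0.3, -0.5]
opening: 0.403
```

move_arm(
  increments=[
    {"tx": 0.08, "ty": 0, "tz": 0.06, "rx": 0, "ry": 0, "rz": 0, "gripper": -0.2},
    {"tx": 0.08, "ty": 0, "tz": 0.06, "rx": 0, "ry": 0, "rz": 0, "gripper": -0.2},
  ],
)

```text
clock: 11.2
eef_pos: [629.6, -69.7, 9.6]
tcp_rot: [3.14, -0.659, 0.018]
contact_force: [-10.0, -0.2, 7.4]
opening: 0.397
```

move_arm(
  increments=[
    {"tx": -0.8, "ty": 0, "tz": -0.62, "rx": 0, "ry": 0, "rz": 0, "gripper": -0.2},
    {"tx": -2.6, "ty": 0, "tz": -2.1, "rx": 0, "ry": 0, "rz": 0, "gripper": -0.2},
    {"tx": -2.8, "ty": 0, "tz": -2.2, "rx": 0, "ry": 0, "rz": 0, "gripper": -0.2},
    {"tx": -2.8, "ty": 0, "tz": -2.2, "rx": 0, "ry": 0, "rz": 0, "gripper": -0.2},
    {"tx": 0, "ty": -3.4, "tz": 0, "rx": 0, "ry": 0, "rz": 0, "gripper": -0.2},
    {"tx": 0, "ty": -3.4, "tz": 0, "rx": 0, "ry": 0, "rz": 0, "gripper": -0.2},
    {"tx": 0, "ty": -3.4, "tz": 0, "rx": 0, "ry": 0, "rz": 0, "gripper": -0.2},
    {"tx": 0, "ty": 0, "tz": 0, "rx": 0, "ry": 0, "rz": 0, "gripper": -0.2},
  ],
)

```text
clock: 12.0
eef_pos: [514.4, 34.0, 11.3]
tcp_rot: [3.139, -0.662, 0.023]
contact_force: [0.1, -0.1, 0.5]
opening: 0.397
```

```bash
python3 go.py 600,31,11 629,31,11
cat > wm.py <<'E'
from h import *
# objects at z~36 in the wrist view by colour class
s=r.sense(); im,d=r.grab_frame("wrist"); W=world("wrist",d,s)
hsv=cv2.cvtColor(im,cv2.COLOR_RGB2HSV)
m0=(abs(W[...,2]-36)<4)&(W[...,0]<684)&(W[...,0]>480)&(W[...,1]>-135)&(W[...,1]<220)
n,l,st,_=cv2.connectedComponentsWithStats(m0.astype(np.uint8))
for i in range(1,n):
    if st[i,4]>1500:
        k=l==i; print(st[i],rect(W[k]),W[k].min(0).round(1),W[k].max(0).round(1),im[k].mean(0).round())
mb=(W[...,2]>92)&(W[...,2]<110)&(W[...,0]>615)&(W[...,0]<645)
if mb.sum()>100:
    f=np.polyfit(W[mb][:,1],W[mb][:,0],1); print("barfront",f)
E
python3 wm.py
```

```text
t 12.0 p [514.4  34.   11.3] rpy [179.86 -37.92   1.34] F [ 0.1 -0.1  0.5] open 0.4 z [ 0.61  0.01 -0.79]
600,31,11 -> [6.73 0.49 5.27]
629,31,11 -> [2.29 0.06 1.78]
1cm +x [0.789 0.022 0.614]
1cm +y [ 0.019 -1.     0.012]
1cm +z [ 0.615  0.002 -0.789]
q [ 0.1   0.49  2.48  3.24  0.49 -1.6 ]
[   18     1   492    84 10760] (array([652.4,  51.5]), array([ 63.2, 336.9]), -0.0) [ 620.8 -116.9   32. ] [684. 220.  40.] [134.  99.  68.]
[   14    77   163   112 12003] (array([582.7, 142.1]), array([60.8, 81.3]), -10.95) [545.6  97.6  32. ] [619.1 186.5  38.3] [224. 195. 144.]
[  211   104   154   110 14109] (array([566.4,  28.5]), array([60.7, 80.6]), -4.96) [533.3 -13.8  32. ] [599.3  70.9  38.3] [215. 127.  70.]
```

move_arm(
  increments=[
    {"tx": 0.67, "ty": 0.3, "tz": 0.52, "rx": 0, "ry": 0, "rz": 0, "gripper": -0.2},
    {"tx": 0.67, "ty": 0.25, "tz": 0.52, "rx": 0, "ry": 0, "rz": 0, "gripper": -0.2},
    {"tx": 0.67, "ty": 0.02, "tz": 0.52, "rx": 0, "ry": 0, "rz": 0, "gripper": -0.2},
    {"tx": 0.67, "ty": 0.02, "tz": 0.52, "rx": 0, "ry": 0, "rz": 0, "gripper": -0.2},
    {"tx": 0.67, "ty": 0.02, "tz": 0.52, "rx": 0, "ry": 0, "rz": 0, "gripper": -0.2},
    {"tx": 0.67, "ty": 0.02, "tz": 0.52, "rx": 0, "ry": 0, "rz": 0, "gripper": -0.2},
    {"tx": 0.67, "ty": 0.02, "tz": 0.52, "rx": 0, "ry": 0, "rz": 0, "gripper": -0.2},
    {"tx": 0.67, "ty": 0.02, "tz": 0.52, "rx": 0, "ry": 0, "rz": 0, "gripper": -0.2},
    {"tx": 0.67, "ty": 0.02, "tz": 0.52, "rx": 0, "ry": 0, "rz": 0, "gripper": -0.2},
    {"tx": 0.67, "ty": 0.02, "tz": 0.52, "rx": 0, "ry": 0, "rz": 0, "gripper": -0.2},
    {"tx": 0.67, "ty": 0.02, "tz": 0.52, "rx": 0, "ry": 0, "rz": 0, "gripper": -0.2},
    {"tx": 0.47, "ty": 0.01, "tz": 0.37, "rx": 0, "ry": 0, "rz": 0, "gripper": -0.2},
  ],
)

```text
clock: 13.25
eef_pos: [614.9, 24.7, 11.2]
tcp_rot: [3.14, -0.661, 0.018]
contact_force: [-1.0, -0.4, 0.5]
opening: 0.398
```

move_arm(
  increments=[
    {"tx": 0.16, "ty": 0, "tz": 0.13, "rx": 0, "ry": 0, "rz": 0, "gripper": -0.2},
    {"tx": 0.16, "ty": 0, "tz": 0.13, "rx": 0, "ry": 0, "rz": 0, "gripper": -0.2},
    {"tx": 0.16, "ty": 0, "tz": 0.13, "rx": 0, "ry": 0, "rz": 0, "gripper": -0.2},
  ],
)

```text
clock: 13.55
eef_pos: [619.9, 24.7, 10.8]
tcp_rot: [3.139, -0.66, 0.018]
contact_force: [-0.8, 0.7, 0.1]
opening: 0.399
```

move_arm(
  increments=[
    {"tx": 0.14, "ty": 0, "tz": 0.11, "rx": 0, "ry": 0, "rz": 0, "gripper": -0.2},
    {"tx": 0.14, "ty": 0, "tz": 0.11, "rx": 0, "ry": 0, "rz": 0, "gripper": -0.2},
    {"tx": 0.12, "ty": 0, "tz": 0.09, "rx": 0, "ry": 0, "rz": 0, "gripper": -0.2},
  ],
)

```text
clock: 13.85
eef_pos: [625.3, 24.8, 10.9]
tcp_rot: [3.139, -0.661, 0.018]
contact_force: [0.2, -0.6, -0.2]
opening: 0.402
```

move_arm(
  increments=[
    {"tx": 0.08, "ty": 0, "tz": 0.06, "rx": 0, "ry": 0, "rz": 0, "gripper": -0.2},
    {"tx": 0.08, "ty": 0, "tz": 0.06, "rx": 0, "ry": 0, "rz": 0, "gripper": -0.2},
    {"tx": 0.08, "ty": 0, "tz": 0.06, "rx": 0, "ry": 0, "rz": 0, "gripper": -0.2},
  ],
)

```text
clock: 14.15
eef_pos: [628.1, 24.9, 10.9]
tcp_rot: [3.139, -0.661, 0.018]
contact_force: [-3.6, 1.0, 0.8]
opening: 0.399
```

move_arm(
  increments=[
    {"tx": 0.08, "ty": 0, "tz": 0.06, "rx": 0, "ry": 0, "rz": 0, "gripper": -0.2},
    {"tx": 0, "ty": 0, "tz": 0, "rx": 0, "ry": 0, "rz": 0, "gripper": -0.2},
  ],
)

```text
clock: 14.35
eef_pos: [628.1, 24.9, 10.6]
tcp_rot: [3.139, -0.659, 0.018]
contact_force: [-7.0, 0.7, 4.4]
opening: 0.399
```

move_arm(
  increments=[
    {"tx": -0.8, "ty": 0, "tz": -0.62, "rx": 0, "ry": 0, "rz": 0, "gripper": -0.2},
    {"tx": -2.6, "ty": 0, "tz": -2.05, "rx": 0, "ry": 0, "rz": 0, "gripper": -0.2},
    {"tx": -2.6, "ty": 0, "tz": -2.05, "rx": 0, "ry": 0, "rz": 0, "gripper": -0.2},
    {"tx": -2.6, "ty": 0, "tz": -2.05, "rx": 0, "ry": 0, "rz": 0, "gripper": -0.2},
    {"tx": 0, "ty": -4, "tz": 0, "rx": 0, "ry": 0, "rz": 0, "gripper": -0.2},
    {"tx": 0, "ty": -4, "tz": 0, "rx": 0, "ry": 0, "rz": 0, "gripper": -0.2},
    {"tx": 0, "ty": -3.6, "tz": 0, "rx": 0, "ry": 0, "rz": 0, "gripper": -0.2},
    {"tx": 0, "ty": 0, "tz": 0, "rx": 0, "ry": 0, "rz": 0, "gripper": -0.2},
  ],
)

```text
clock: 15.15
eef_pos: [518.3, 143.4, 12.1]
tcp_rot: [3.141, -0.663, 0.022]
contact_force: [-0.6, 0.2, 0.5]
opening: 0.4
```

```bash
python3 go.py; python3 wm.py
```

```text
t 15.15 p [518.3 143.4  12.1] rpy [179.94 -37.99   1.27] F [-0.6  0.2  0.5] open 0.4 z [ 0.62  0.01 -0.79]
1cm +x [0.788 0.022 0.615]
1cm +y [ 0.017 -1.     0.013]
1cm +z [ 0.616  0.001 -0.788]
q [ 0.44  0.5   2.42  3.73  0.46 -1.78]
[  170     4   390    91 11930] (array([651.6,  83.5]), array([ 64.8, 272.9]), 0.0) [619.2 -52.9  32. ] [684.  220.   39.9] [167. 105.  64.]
[  202    84   158   116 13155] (array([582.7, 142.1]), array([61.4, 80.2]), -10.97) [545.6  97.9  32. ] [618.7 186.4  38.3] [225. 196. 145.]
```

move_arm(
  increments=[
    {"tx": 0.63, "ty": 0.1, "tz": 0.5, "rx": 0, "ry": 0, "rz": 0, "gripper": -0.2},
    {"tx": 0.63, "ty": 0.02, "tz": 0.5, "rx": 0, "ry": 0, "rz": 0, "gripper": -0.2},
    {"tx": 0.63, "ty": 0.02, "tz": 0.5, "rx": 0, "ry": 0, "rz": 0, "gripper": -0.2},
    {"tx": 0.63, "ty": 0.02, "tz": 0.49, "rx": 0, "ry": 0, "rz": 0, "gripper": -0.2},
    {"tx": 0.63, "ty": 0.02, "tz": 0.49, "rx": 0, "ry": 0, "rz": 0, "gripper": -0.2},
    {"tx": 0.63, "ty": 0.02, "tz": 0.49, "rx": 0, "ry": 0, "rz": 0, "gripper": -0.2},
    {"tx": 0.63, "ty": 0.02, "tz": 0.49, "rx": 0, "ry": 0, "rz": 0, "gripper": -0.2},
    {"tx": 0.63, "ty": 0.02, "tz": 0.49, "rx": 0, "ry": 0, "rz": 0, "gripper": -0.2},
    {"tx": 0.63, "ty": 0.02, "tz": 0.49, "rx": 0, "ry": 0, "rz": 0, "gripper": -0.2},
    {"tx": 0.63, "ty": 0.02, "tz": 0.49, "rx": 0, "ry": 0, "rz": 0, "gripper": -0.2},
    {"tx": 0.63, "ty": 0.02, "tz": 0.49, "rx": 0, "ry": 0, "rz": 0, "gripper": -0.2},
    {"tx": 0.5, "ty": 0.01, "tz": 0.4, "rx": 0, "ry": 0, "rz": 0, "gripper": -0.2},
  ],
)

```text
clock: 16.4
eef_pos: [613.0, 137.5, 11.2]
tcp_rot: [3.139, -0.661, 0.018]
contact_force: [-1.2, -0.0, 0.6]
opening: 0.398
```

move_arm(
  increments=[
    {"tx": 0.16, "ty": 0, "tz": 0.13, "rx": 0, "ry": 0, "rz": 0, "gripper": -0.2},
    {"tx": 0.16, "ty": 0, "tz": 0.13, "rx": 0, "ry": 0, "rz": 0, "gripper": -0.2},
    {"tx": 0.16, "ty": 0, "tz": 0.13, "rx": 0, "ry": 0, "rz": 0, "gripper": -0.2},
  ],
)

```text
clock: 16.7
eef_pos: [618.3, 137.6, 10.9]
tcp_rot: [3.139, -0.661, 0.018]
contact_force: [-1.8, -0.4, 1.2]
opening: 0.404
```

```bash
python3 wm.py
```

```text
[  178   178   161   141 13086] (array([619.9, 148.5]), array([71.2, 80.9]), 0.1) [584.3 108.1  32. ] [655.5 189.   39.9] [176. 149. 106.]
[ 398  179  160   68 9737] (array([638.9,  33. ]), array([36.8, 81.8]), 0.39) [620.4  -7.9  32. ] [657.6  74.   38.1] [153.  82.  43.]
barfront [-1.44337992e-02  6.31520517e+02]
```

move_arm(
  increments=[
    {"tx": 0.14, "ty": 0, "tz": 0.11, "rx": 0, "ry": 0, "rz": 0, "gripper": -0.2},
    {"tx": 0.14, "ty": 0, "tz": 0.11, "rx": 0, "ry": 0, "rz": 0, "gripper": -0.2},
    {"tx": 0.12, "ty": 0, "tz": 0.09, "rx": 0, "ry": 0, "rz": 0, "gripper": -0.2},
  ],
)

```text
clock: 17.05
eef_pos: [623.6, 137.7, 11.0]
tcp_rot: [3.139, -0.661, 0.018]
contact_force: [-1.1, 0.3, -1.0]
opening: 0.399
```

move_arm(
  increments=[
    {"tx": 0.08, "ty": 0, "tz": 0.06, "rx": 0, "ry": 0, "rz": 0, "gripper": -0.2},
    {"tx": 0.08, "ty": 0, "tz": 0.06, "rx": 0, "ry": 0, "rz": 0, "gripper": -0.2},
    {"tx": 0.08, "ty": 0, "tz": 0.06, "rx": 0, "ry": 0, "rz": 0, "gripper": -0.2},
  ],
)

```text
clock: 17.35
eef_pos: [626.4, 137.7, 10.9]
tcp_rot: [3.139, -0.661, 0.018]
contact_force: [-5.3, 1.4, 1.3]
opening: 0.401
```

move_arm(
  increments=[
    {"tx": -0.8, "ty": 0, "tz": -0.62, "rx": 0, "ry": 0, "rz": 0, "gripper": -0.2},
    {"tx": -2.4, "ty": 0, "tz": -1.9, "rx": 0, "ry": 0, "rz": 0, "gripper": -0.2},
    {"tx": -2.4, "ty": 0, "tz": -1.9, "rx": 0, "ry": 0, "rz": 0, "gripper": -0.5},
    {"tx": 0.4, "ty": -3.9, "tz": -0.5, "rx": 0, "ry": 0, "rz": 0, "gripper": -1},
    {"tx": 0, "ty": -3.9, "tz": 0, "rx": 0, "ry": 0, "rz": 0, "gripper": -1},
    {"tx": 0, "ty": 0, "tz": 0, "rx": 0, "ry": 4, "rz": 0, "gripper": -1},
    {"tx": 0, "ty": 0, "tz": 0, "rx": 0, "ry": 4, "rz": 0, "gripper": -1},
    {"tx": 0, "ty": 0, "tz": 0, "rx": 0, "ry": 0, "rz": 0, "gripper": -1},
  ],
)

```text
clock: 18.15
eef_pos: [551.4, 214.3, 16.3]
tcp_rot: [3.136, -0.798, 0.023]
contact_force: [-1.2, -0.9, -0.2]
opening: 0.002
```

```bash
python3 go.py 644,216,14; python3 wm.py; python3 - <<'E'
from h import *
im,d=r.grab_frame("wrist"); cv2.imwrite("pics/w5.png",cv2.resize(im,(400,300))[:,:,::-1])
E
```

```text
t 18.15 p [551.4 214.3  16.3] rpy [179.69 -45.75   1.31] F [-1.2 -0.9 -0.2] open 0.0 z [ 0.72  0.01 -0.7 ]
644,216,14 -> [6.3  0.01 6.79]
1cm +x [0.698 0.019 0.716]
1cm +y [ 0.016 -1.     0.011]
1cm +z [ 0.716  0.004 -0.698]
q [ 0.62  0.59  2.35  3.89  0.64 -1.77]
[  275    69   285    80 14199] (array([650.8, 114.4]), array([ 66.4, 210.3]), 0.06) [617.6   9.3  32. ] [684.  219.6  39.9] [190. 147. 101.]
barfront [-1.41589500e-02  6.31443162e+02]
```

View pics/w5.png

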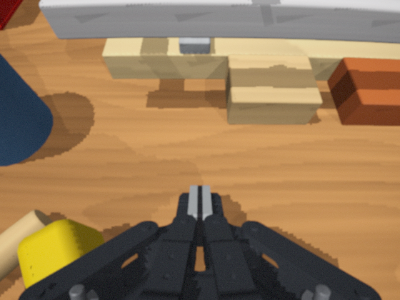

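The pale blank is at (275,90), against the fence with the closed fingers to its left, and red is at (365,92). I'll slide the fingertips in under the bar beside the pale blank.

move_arm(
  increments=[
    {"tx": 1.2, "ty": 0, "tz": 1.3, "rx": 0, "ry": 0, "rz": 0, "gripper": -1},
    {"tx": 1.2, "ty": 0, "tz": 1.3, "rx": 0, "ry": 0, "rz": 0, "gripper": -1},
    {"tx": 1.2, "ty": 0, "tz": 1.3, "rx": 0, "ry": 0, "rz": 0, "gripper": -1},
    {"tx": 1.1, "ty": 0, "tz": 1.2, "rx": 0, "ry": 0, "rz": 0, "gripper": -1},
    {"tx": 0.9, "ty": 0, "tz": 0.95, "rx": 0, "ry": 0, "rz": 0, "gripper": -1},
    {"tx": 0.7, "ty": 0, "tz": 0.74, "rx": 0, "ry": 0, "rz": 0, "gripper": -1},
  ],
)

```text
clock: 18.85
eef_pos: [648.4, 215.7, 16.4]
tcp_rot: [3.14, -0.801, 0.017]
contact_force: [0.3, -0.4, 0.0]
opening: 0.0
```

```bash
python3 go.py 645,180,14 645,133,14; python3 - <<'E'
from h import *
im,d=r.grab_frame("wrist"); s,_=r.grab_frame("side"); cv2.imwrite("pics/w6.png",np.hstack([cv2.resize(im,(400,300)),cv2.resize(s[110:290,180:420],(400,300))])[:,:,::-1])
E
```

```text
t 18.85 p [648.4 215.7  16.4] rpy [179.9  -45.92   0.97] F [ 0.3 -0.4  0. ] open 0.0 z [ 0.72  0.01 -0.7 ]
645,180,14 -> [-0.45  3.56 -0.12]
645,133,14 -> [-0.06  4.7  -0.05]
1cm +x [0.696 0.016 0.718]
1cm +y [ 0.012 -1.     0.01 ]
1cm +z [ 0.718  0.001 -0.696]
q [ 0.5   0.63  2.18  3.88  0.52 -1.89]
```

View pics/w6.png

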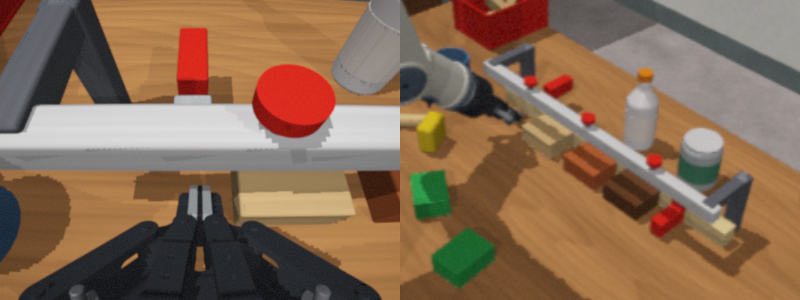

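The fingertip at (200,205) is left of the pale blank and under the bar, touching nothing. Now the row goes toward the stop.

move_arm(
  increments=[
    {"tx": -0.2, "ty": 0.7, "tz": -0.1, "rx": 0, "ry": 0, "rz": 0, "gripper": -1},
    {"tx": 0, "ty": 0.7, "tz": 0, "rx": 0, "ry": 0, "rz": 0, "gripper": -1},
    {"tx": 0, "ty": 0.6, "tz": 0, "rx": 0, "ry": 0, "rz": 0, "gripper": -1},
    {"tx": 0, "ty": 0.6, "tz": 0, "rx": 0, "ry": 0, "rz": 0, "gripper": -1},
    {"tx": 0, "ty": 0.6, "tz": 0, "rx": 0, "ry": 0, "rz": 0, "gripper": -1},
    {"tx": 0, "ty": 0.6, "tz": 0, "rx": 0, "ry": 0, "rz": 0, "gripper": -1},
    {"tx": 0, "ty": 0.6, "tz": 0, "rx": 0, "ry": 0, "rz": 0, "gripper": -1},
    {"tx": 0, "ty": 0.6, "tz": 0, "rx": 0, "ry": 0, "rz": 0, "gripper": -1},
    {"tx": 0, "ty": 0.6, "tz": 0, "rx": 0, "ry": 0, "rz": 0, "gripper": -1},
  ],
)

```text
clock: 19.85
eef_pos: [645.3, 159.6, 15.2]
tcp_rot: [3.139, -0.801, 0.019]
contact_force: [-0.4, 1.4, -0.6]
opening: 0.003
```

```bash
cat > wf.py <<'E'
from h import *
# front faces (z 5..34, x near) and top patches, per colour, wrist view
s=r.sense(); im,d=r.grab_frame("wrist"); W=world("wrist",d,s)
hsv=cv2.cvtColor(im,cv2.COLOR_RGB2HSV).astype(int)
print("t",round(s['clock'],2),"p",s['eef_pos'].round(1))
top=(abs(W[...,2]-36)<3.5)&(W[...,0]<660)&(W[...,0]>560)&(W[...,1]>-160)&(W[...,1]<230)
ys=W[...,1]
# front edge x as a function of y
for y0 in range(-130,200,10):
    k=top&(abs(ys-y0)<3)
    if k.sum()>15: print(y0,"front x",np.percentile(W[k][:,0],2).round(1),im[k].mean(0).round().astype(int), end=" | ")
print()
mb=(W[...,2]>92)&(W[...,2]<110)&(W[...,0]>615)&(W[...,0]<645)
if mb.sum()>100: print("barfront",np.polyfit(W[mb][:,1],W[mb][:,0],1).round(4))
E
python3 wf.py
```

```text
t 19.85 p [645.3 159.6  15.2]
10 front x 642.4 [125  66  37] | 20 front x 621.6 [149  79  41] | 30 front x 621.2 [155  83  43] | 40 front x 621.2 [155  83  44] | 50 front x 621.0 [156  84  44] | 60 front x 621.0 [156  84  44] | 70 front x 620.6 [174 146 103] | 80 front x 620.7 [175 148 105] | 90 front x 620.5 [177 150 107] | 100 front x 620.4 [179 152 108] | 110 front x 620.1 [179 151 108] | 120 front x 620.0 [179 151 107] | 130 front x 619.9 [179 152 108] | 140 front x 619.6 [164 138  97] | 
barfront [-1.440000e-02  6.315697e+02]
```

move_arm(
  increments=[
    {"tx": 0, "ty": 0.5, "tz": 0, "rx": 0, "ry": 0, "rz": 0, "gripper": -1},
    {"tx": 0, "ty": 0.5, "tz": 0, "rx": 0, "ry": 0, "rz": 0, "gripper": -1},
    {"tx": 0, "ty": 0.5, "tz": 0, "rx": 0, "ry": 0, "rz": 0, "gripper": -1},
    {"tx": 0, "ty": 0.5, "tz": 0, "rx": 0, "ry": 0, "rz": 0, "gripper": -1},
    {"tx": 0, "ty": 0.5, "tz": 0, "rx": 0, "ry": 0, "rz": 0, "gripper": -1},
    {"tx": 0, "ty": 0.5, "tz": 0, "rx": 0, "ry": 0, "rz": 0, "gripper": -1},
    {"tx": 0, "ty": 0.4, "tz": 0, "rx": 0, "ry": 0, "rz": 0, "gripper": -1},
    {"tx": 0, "ty": 0.2, "tz": 0, "rx": 0, "ry": 0, "rz": 0, "gripper": -1},
  ],
)

```text
clock: 20.7
eef_pos: [646.0, 123.6, 15.2]
tcp_rot: [3.139, -0.801, 0.018]
contact_force: [-1.2, 2.0, -0.8]
opening: -0.002
```

```bash
python3 wf.py; python3 go.py|head -1
```

```text
t 20.7 p [646.  123.6  15.2]
-20 front x 630.7 [137  72  38] | -10 front x 621.8 [152  81  42] | 0 front x 621.9 [153  82  43] | 10 front x 621.6 [153  82  43] | 20 front x 621.5 [154  82  43] | 30 front x 621.5 [150 100  62] | 40 front x 621.3 [176 149 106] | 50 front x 621.2 [177 150 106] | 60 front x 621.2 [176 149 106] | 70 front x 620.7 [177 150 106] | 80 front x 620.6 [176 149 105] | 90 front x 620.5 [178 151 107] | 100 front x 620.6 [175 149 105] | 110 front x 622.7 [141 118  82] | 
barfront [-1.460000e-02  6.316527e+02]
t 20.75 p [646.  123.4  15.2] rpy [179.86 -45.87   1.02] F [-1.3  0.9 -1.2] open 0.0 z [ 0.72  0.01 -0.7 ]
```

move_arm(
  increments=[
    {"tx": 0, "ty": 0.2, "tz": 0, "rx": 0, "ry": 0, "rz": 0, "gripper": -1},
    {"tx": 0, "ty": 0.2, "tz": 0, "rx": 0, "ry": 0, "rz": 0, "gripper": -1},
    {"tx": 0, "ty": 0.2, "tz": 0, "rx": 0, "ry": 0, "rz": 0, "gripper": -1},
  ],
)

```text
clock: 21.05
eef_pos: [646.1, 118.1, 15.2]
tcp_rot: [3.139, -0.801, 0.019]
contact_force: [-0.6, 2.0, -0.3]
opening: 0.002
```

move_arm(
  increments=[
    {"tx": 0, "ty": 0.12, "tz": 0, "rx": 0, "ry": 0, "rz": 0, "gripper": -1},
    {"tx": 0, "ty": 0.12, "tz": 0, "rx": 0, "ry": 0, "rz": 0, "gripper": -1},
  ],
)

```text
clock: 21.25
eef_pos: [646.1, 115.6, 15.2]
tcp_rot: [3.139, -0.801, 0.018]
contact_force: [-0.9, 3.0, -0.5]
opening: -0.002
```

move_arm(
  increments=[
    {"tx": 0, "ty": 0.1, "tz": 0, "rx": 0, "ry": 0, "rz": 0, "gripper": -1},
    {"tx": 0, "ty": 0.1, "tz": 0, "rx": 0, "ry": 0, "rz": 0, "gripper": -1},
  ],
)

```text
clock: 21.45
eef_pos: [646.2, 113.9, 15.2]
tcp_rot: [3.139, -0.801, 0.019]
contact_force: [-1.4, 5.6, -0.4]
opening: -0.003
```

move_arm(
  increments=[
    {"tx": 0, "ty": 0.08, "tz": 0, "rx": 0, "ry": 0, "rz": 0, "gripper": -1},
    {"tx": 0, "ty": 0, "tz": 0, "rx": 0, "ry": 0, "rz": 0, "gripper": -1},
  ],
)

```text
clock: 21.65
eef_pos: [646.2, 112.7, 15.3]
tcp_rot: [3.139, -0.801, 0.018]
contact_force: [0.0, 2.5, -0.4]
opening: -0.002
```

move_arm(
  increments=[
    {"tx": 0, "ty": 0.08, "tz": 0, "rx": 0, "ry": 0, "rz": 0, "gripper": -1},
    {"tx": 0, "ty": 0, "tz": 0, "rx": 0, "ry": 0, "rz": 0, "gripper": -1},
  ],
)

```text
clock: 21.85
eef_pos: [646.2, 112.2, 15.2]
tcp_rot: [3.139, -0.801, 0.019]
contact_force: [-1.1, 4.2, 0.5]
opening: -0.001
```

```bash
python3 wf.py; python3 go.py|head -1
```

```text
t 21.85 p [646.2 112.2  15.2]
-40 front x 649.0 [125  67  39] | -30 front x 625.7 [143  75  39] | -20 front x 621.6 [153  81  42] | -10 front x 621.7 [154  82  43] | 0 front x 621.5 [155  83  43] | 10 front x 621.5 [155  83  43] | 20 front x 621.4 [151 109  72] | 30 front x 621.2 [177 150 106] | 40 front x 621.1 [177 150 106] | 50 front x 621.1 [178 151 107] | 60 front x 620.7 [176 149 106] | 70 front x 620.7 [177 149 106] | 80 front x 620.7 [177 150 106] | 90 front x 620.5 [172 146 103] | 100 front x 630.8 [130 108  75] | 
barfront [-1.440000e-02  6.316337e+02]
t 21.9 p [646.2 112.3  15.2] rpy [179.86 -45.87   1.08] F [-0.2  4.  -0. ] open -0.0 z [ 0.72  0.01 -0.7 ]
```

move_arm(
  increments=[
    {"tx": 0, "ty": 0.08, "tz": 0, "rx": 0, "ry": 0, "rz": 0, "gripper": -1},
    {"tx": 0, "ty": 0.08, "tz": 0, "rx": 0, "ry": 0, "rz": 0, "gripper": -1},
  ],
)

```text
clock: 22.1
eef_pos: [646.2, 111.6, 15.3]
tcp_rot: [3.139, -0.8, 0.021]
contact_force: [-1.9, 15.0, -0.2]
opening: -0.0
```

move_arm(
  increments=[
    {"tx": 0, "ty": 0.06, "tz": 0, "rx": 0, "ry": 0, "rz": 0, "gripper": -1},
    {"tx": 0, "ty": 0, "tz": 0, "rx": 0, "ry": 0, "rz": 0, "gripper": -1},
  ],
)

```text
clock: 22.3
eef_pos: [646.1, 111.6, 15.3]
tcp_rot: [3.139, -0.8, 0.023]
contact_force: [-3.2, 14.8, 0.1]
opening: -0.004
```

It is firm against the stop: 15 N and no more travel. I'll back off and inspect the row from the front.

move_arm(
  increments=[
    {"tx": 0, "ty": -0.4, "tz": 0, "rx": 0, "ry": 0, "rz": 0, "gripper": -1},
    {"tx": 0, "ty": -1, "tz": 0, "rx": 0, "ry": 0, "rz": 0, "gripper": -1},
    {"tx": -1.4, "ty": -0.3, "tz": -1.44, "rx": 0, "ry": 0, "rz": 0, "gripper": -1},
    {"tx": -2.5, "ty": 0, "tz": -2.6, "rx": 0, "ry": 0, "rz": 0, "gripper": -1},
    {"tx": -2.5, "ty": 0, "tz": -2.6, "rx": 0, "ry": -4, "rz": 0, "gripper": -1},
    {"tx": -1.0, "ty": 3, "tz": -1.6, "rx": 0, "ry": -4, "rz": 0, "gripper": -1},
    {"tx": 0, "ty": 4, "tz": -1.5, "rx": 0, "ry": 0, "rz": 0, "gripper": -1},
    {"tx": 0, "ty": 4, "tz": 0, "rx": 0, "ry": 0, "rz": 0, "gripper": -1},
    {"tx": 0, "ty": 3, "tz": 0, "rx": 0, "ry": 0, "rz": 0, "gripper": -1},
    {"tx": 0, "ty": 0, "tz": 0, "rx": 0, "ry": 0, "rz": 0, "gripper": -1},
  ],
)

```text
clock: 23.3
eef_pos: [529.1, -19.0, 33.4]
tcp_rot: [3.139, -0.662, 0.012]
contact_force: [1.2, 0.1, -0.3]
opening: -0.001
```

```bash
python3 wf.py; python3 go.py; python3 - <<'E'
from h import *
im,d=r.grab_frame("wrist"); cv2.imwrite("pics/w7.png",im[:,:,::-1])
E
```

```text
t 23.3 p [529.1 -19.   33.4]
-130 front x 623.0 [113  73  45] | -120 front x 622.5 [113  73  46] | -110 front x 622.5 [112  72  45] | -100 front x 622.3 [112  72  45] | -90 front x 622.5 [114  74  46] | -80 front x 622.2 [113  73  45] | -70 front x 622.0 [111  72  45] | -60 front x 622.2 [149  85  49] | -50 front x 621.7 [184 104  58] | -40 front x 621.6 [183 104  58] | -30 front x 621.6 [186 105  58] | -20 front x 621.4 [185 105  57] | -10 front x 621.1 [183 104  56] | 0 front x 621.1 [184 103  57] | 10 front x 621.1 [183 103  56] | 20 front x 621.3 [182 144 100] | 30 front x 621.0 [204 176 128] | 40 front x 620.9 [202 174 126] | 50 front x 621.1 [203 175 127] | 60 front x 620.4 [201 173 126] | 70 front x 620.3 [200 172 125] | 80 front x 620.3 [199 171 124] | 90 front x 620.2 [200 172 125] | 100 front x 621.5 [187 158 112] | 
barfront [-1.450000e-02  6.317278e+02]
t 23.35 p [529.  -17.7  33.2] rpy [179.88 -37.94   0.74] F [-0.7 -0.3 -0. ] open 0.0 z [ 0.61  0.01 -0.79]
1cm +x [0.789 0.012 0.615]
1cm +y [ 0.01  -1.     0.006]
1cm +z [ 0.615  0.002 -0.789]
q [-0.07  0.42  2.45  3.02  0.4  -1.52]
```

View pics/w7.png

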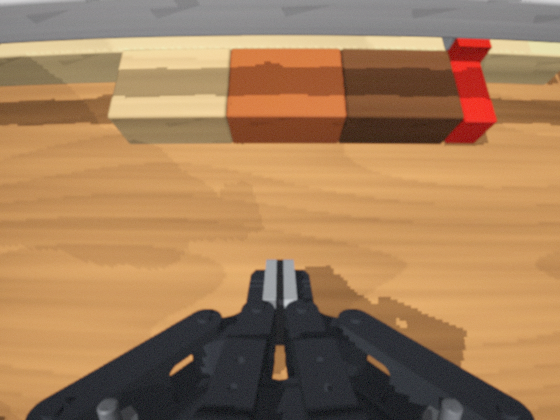

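The row looks tight: pale (170,95), red (287,95) and brown (395,95) touch each other and the red stop (470,95). One numeric check of flatness from the front faces before handing in.

```bash
python3 - <<'E'
from h import *
F={};B=[]
for i in range(6):
    s=r.sense(); im,d=r.grab_frame("wrist"); W=world("wrist",d,s)
    m=(W[...,2]>9)&(W[...,2]<29)&(W[...,0]>612)&(W[...,0]<630)
    for y in range(-132,100,8):
        k=m&(abs(W[...,1]-y)<4); 
        if k.sum()>20: F.setdefault(y,[]).append(np.median(W[k][:,0]))
    mb=(W[...,2]>92)&(W[...,2]<110)&(W[...,0]>615)&(W[...,0]<645); B.append(np.polyfit(W[mb][:,1],W[mb][:,0],1))
b=np.mean(B,0); print(b)
print([(y,round(float(np.polyval(b,y)-np.mean(v)),2)) for y,v in F.items()])
E
```

```text
[-1.44744285e-02  6.31723984e+02]
[(-132, 10.8), (-124, 10.87), (-116, 10.83), (-108, 10.72), (-100, 10.57), (-92, 10.48), (-84, 10.53), (-76, 10.56), (-68, 10.55), (-60, 10.4), (-52, 10.59), (-44, 10.62), (-36, 10.6), (-28, 10.59), (-20, 10.57), (-12, 10.53), (-4, 10.52), (4, 10.49), (12, 10.44), (20, 10.21), (28, 10.29), (36, 10.23), (44, 10.15), (52, 10.1), (60, 10.0), (68, 9.94), (76, 10.05), (84, 10.15), (92, 10.23)]
```

```bash
python3 - <<'E'
from h import *
im,d=r.grab_frame("top"); cv2.imwrite("pics/topf.png",cv2.resize(im[140:310,60:460],(800,340))[:,:,::-1])
print(r.sense()['contact_force'].round(1)); print(r.sign_off())
E
```

```text
[-0.5 -1.1  0.7]
the job is handed in; nothing more can be done
None
```

View pics/topf.png

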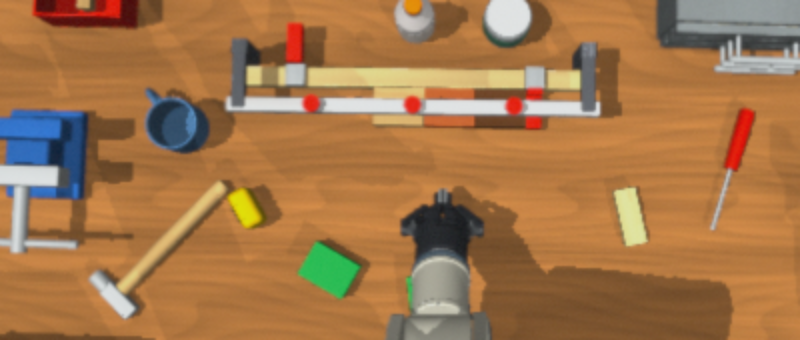

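The three blanks are in one row against the fence under the bar, in the order brown, reddish, pale, with the brown one against the right-hand stop. I handed the job in at about 24 s of the 72 s allowed.

I slid each blank in with the tilted, half-open fingers until it met the fence at 5–10 N. Then I pushed the row along from its left end with the fingers shut, until it stood firm against the stop at 15 N.

- **Gaps:** in the last wrist picture the blanks touch each other and the stop, with no gap visible.
- **Flatness and squareness:** the front faces lie 9.9 to 10.9 mm in front of the bar's front face, where 10 mm is flush with the fence. The brown blank's face is up to 0.9 mm off at its stop end, with a tilt of about 0.3°. That is about the limit of the camera's accuracy, so I did not press it again.
- **Other things on the bench:** those in the last top picture look unmoved. The arm hides most of one green look-alike there.
- **Forces:** the robot was touching nothing at hand-in. One reading during the first push showed about 12 N upwards, which was gone at the next look.

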